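# Slide the stencil home in the registration corner

## Task

Push the wood-framed yellow stencil along the plywood registration board until it sits square and fully home in the corner, against both the long far rail and the side rail, so it is ready for paint. Only push it with the fingers: keep it flat on the board, never lift or tip it. Leave the paint bottle, the paint pot and the cup of brushes where they stand, and finish with the hand clear.

Things in the scene. Friction and masses are not known exactly. Their poses are not given: they have to be found in the camera images.
- board: Fixed plywood board, 240 (x) x 310 (y) x 8 mm, flat on the table. Origin: centre of its underside; z up. Two dark wooden rails, 20 mm wide, tops 22 mm above the table: far rail along the whole +x edge (inner face x = +100 mm), side rail along the +y edge (inner face y = +135 mm, from x = -120 to +100). The -x and -y edges are open. Pale rectangle near the corner: a flush wooden plaque.
- stop_corner (a point): Inner corner of the two rails, at the height of the board's top face (8 mm above the table), axes as the board's. Board coordinates (100, 135, 8) mm. The stencil is home when its origin is at (-55, -75, 0) mm from here in the board's axes.
- stencil: Loose flat block to push, 110 (its x) x 150 (its y) x 18 mm high: wooden rim 14 mm wide, yellow panel 2 mm below the rim's top. About 0.25 kg, slides with ordinary friction (1 to 4 N). Origin: centre of its underside; z up. Starts on the board, turned up to 0.3 rad from the board's axes, clear of both rails; its long sides go parallel to the far rail.
- bottle: Bystander: yellow paint bottle, 54 mm diameter, 140 mm tall, upright on the table beside the board. Origin: centre of its underside.
- pot: Bystander: low terracotta-coloured paint pot with white lid, 60 mm diameter, 50 mm tall, on the table beyond the far rail. Origin: centre of its underside.
- brush_cup: Bystander: white cup of 72 mm diameter, 90 mm tall, with three brushes up to 170 mm above the table, standing beside the board. Origin: centre of its underside.
Things that resemble listed ones, but are neither listed nor needed, are in the scene too. Of the things like the stencil, leave any that is purple; of the rest the larger one is meant.

How it is judged:
By the outcome, as a careful person would: the job done as asked, in the order asked, and still so for the second after the job is handed in, with the robot touching nothing.
It also fails if it takes over 54 s, if anything falls off the work surface, if the arm or the gripper's body presses on something with over 40 N, if the wrist force passes 120 N, or if a joint passes its speed limit or range.

## Robot

A 6-joint arm with a two-finger parallel gripper is mounted at the origin on the work surface. World frame = base frame: x ahead of the robot, y to its left, z up, the work surface at z = 0. Lengths are in m, angles in rad, forces in N, time in s.
With the tool pointing down it reaches from about 0.25 to 0.8 m from the base axis. Payload 8.5 kg.
Tool frame: the origin (TCP) lies on the centre line of the jaws, within the pads' length; the fingertips stand 8 mm ahead of it and the grasp point (between the pads) lies 11 mm behind it; z points along the fingers, y is the line along which they close (so a half turn about z gives the same grasp; the last joint's range is limited). The gripper opens to 85 mm and grips with 20 to 120 N. Pads are 22 mm wide; open, the fingers measure 114 mm over their backs; the gripper's body (76 mm by 85 mm) begins 54 mm behind the grasp point. The pads swing forward as they close: fully open they stand 13 mm farther back than shut.
Start: joints at [-1.126, 0.238, -0.013, 1.319, 0, 1.571], TCP at [0.226, -0.474, 0.239] pointing down, gripper open.
Joint ranges: [-2.66, 2.66], [-1.03, 1.9], [-1.14, 1.46], [-1.82, 2.27], [-1.45, 1.34], [-3.14, 3.14]. Speed limits (rad/s): [2.22, 2.22, 2.79, 3.14, 3.14, 3.14].

## Interface

Orientations are given as a rotation vector (axis times angle).
In Python, from station import arm gives the robot as it stands. Calls block until the motion is done:
- arm.move_ptp(position, orientation): joint-space move of the TCP to a pose.
- arm.servo_line(position, attitude=None, v=0.15): straight line of the TCP; attitude=None keeps the orientation; v is the mean speed in m/s.
- arm.set_joints(angles): joint-space move.
- arm.set_gripper(opening): finger opening in m; the grip force is fixed at half the most; returns when the fingers have stopped.
- arm.dwell(seconds).
- arm.solve_ik(position, orientation): joint angles nearest the present ones, or None.
- arm.state(): the state.
- arm.camera(name): name is "scene" or "top"; returns (picture, depth): 384x512x3 uint8, red, green, blue; 384x512 float32, m along the optical axis (not along the pixel's ray), 0 where there is no reading.
- arm.get_calibration(name): a dict with "vertical_fov" (degrees; the focal length in pixels is half the picture's height over the tangent of half this angle, whatever the lens; pixels are square), "cx", "cy" (the principal point, pixels), "R" (3x3) and "t" (3): a world point X has camera coordinates R X + t. Camera axes: x right, y down, z forward; pixel columns grow to the right and rows downward; lengths in m; the calibration is good to about 2 mm. A picture is of the moment at which its call begins. get_calibration takes no time and is no camera call.
A pose or a line that the arm cannot do raises arm.MotionError and nothing moves.
- arm.hand_in(): hands the job in; it is judged then, once.
The state is a dict: "clock": time; "joints": joint angles; "dq": joint speeds; "tau": joint torques, N m; "tool_pos": TCP position; "eef_rot": TCP orientation; "ft_force": force on the tool from outside, world axes, zero at the start; "torque": the same for the moment, N m; "grip_width": finger opening in m; "grasp_force": force on a finger pad.
Only numpy, scipy, OpenCV 4.12 (cv2) and the standard library are available. Lean on these libraries where they do the work, as an engineer would, in place of code of your own. Each camera call takes 0.05 s, during which the arm holds its last target. There are 200 camera calls.

## Working session

There is one attempt and no reset: what is moved stays moved. The work goes in short steps, each a Python script; the robot and the scene stay as the last script left them, time stands still between calls to the robot, and variables do not carry over. Pictures are saved under pics/ and viewed, at most 10 in all, crops included, and the job is handed in when it is done.

```bash
mkdir -p pics; ls; cat > h.py <<'E'
from station import arm
import numpy as np, cv2
def cal(n):
    c=arm.get_calibration(n); f=192/np.tan(np.radians(c["vertical_fov"])/2)
    return f,c["cx"],c["cy"],np.array(c["R"]),np.array(c["t"])
def cloud(n,d):
    f,cx,cy,R,t=cal(n); v,u=np.mgrid[:384,:512]
    P=np.stack([(u-cx)/f*d,(v-cy)/f*d,d],-1)
    return (P-t)@R
def onplane(n,px,z):
    f,cx,cy,R,t=cal(n); px=np.atleast_2d(px).astype(float)
    r=np.c_[(px[:,0]-cx)/f,(px[:,1]-cy)/f,np.ones(len(px))]@R
    o=-R.T@t
    return o+r*((z-o[2])/r[:,2])[:,None]
def snap(n,name):
    p,d=arm.camera(n); cv2.imwrite(f"pics/{name}.png",p[...,::-1]); np.savez(f"pics/{name}.npz",p=p,d=d); return p,d
E
python3 - <<'E'
from h import *
snap("top","top0"); snap("scene","scene0")
for n in("top","scene"): print(arm.get_calibration(n))
print(arm.state())
E
```

```text
pics
{'vertical_fov': 54.90050339668542, 'cx': 251.55306654738817, 'cy': 192.2790063528925, 'R': array([[ 0.00441966, -0.99982516, -0.01816922],
       [-0.98898129, -0.00168165, -0.14803099],
       [ 0.14797455,  0.01862326, -0.98881581]]), 't': array([0.02839415, 0.56925295, 0.77097474])}
{'vertical_fov': 43.79597249821148, 'cx': 243.1283590565256, 'cy': 193.3495876272123, 'R': array([[ 0.52097471,  0.85328865,  0.02199621],
       [ 0.54305816, -0.31146207, -0.77979434],
       [-0.65853867,  0.41819835, -0.62564923]]), 't': array([-0.30375908, -0.28526334,  1.45482117])}
{'clock': 0.1, 'joints': array([-1.12602725e+00,  2.38724230e-01, -1.42013283e-02,  1.31918031e+00,
       -8.31459419e-06,  1.57078492e+00]), 'dq': array([ 3.72586407e-04, -3.53174324e-04,  7.61222275e-04,  7.73935703e-05,
       -1.08670880e-04, -1.06119733e-03]), 'tau': array([ 7.63038479e-04, -5.39719748e+01,  3.46999633e+01,  1.34350278e-02,
        1.22782126e-05,  2.60782755e-06]), 'tool_pos': array([ 0.22571903, -0.47358882,  0.23872787]), 'eef_rot': array([-3.06298070e+00, -6.92633465e-01,  4.66225503e-04]), 'ft_force': array([ 0.44454608,  0.47598626, -0.47123062]), 'torque': array([-0.00325782,  0.02588004, -0.0302096 ]), 'grasp_force': 0.0, 'grip_width': 0.08550906921335108}
```

View pics/top0.png

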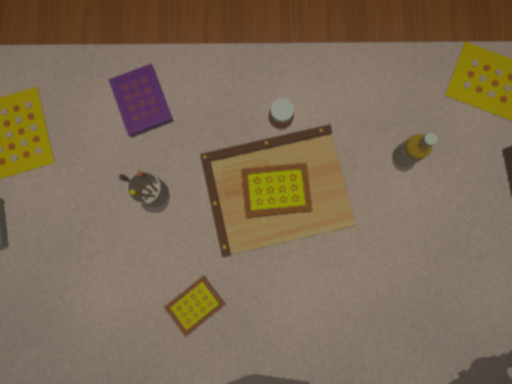

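View pics/scene0.png

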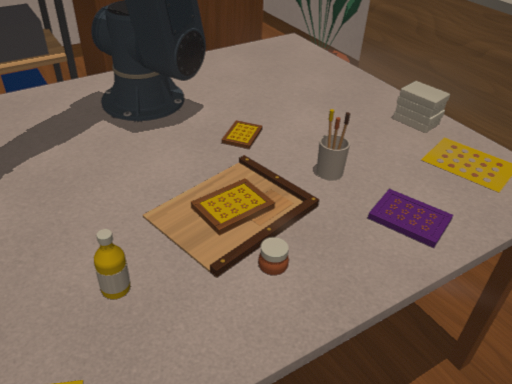

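Top view: the rails meet at about pixel (204,155). The far rail runs to (331,128) and the side rail to (226,255). The stencil is centred near (277,190) on the board. The bottle (417,148), pot (282,112) and cup (148,190) stand outside the board. I'll rectify the image and fit the shapes.

```bash
cat >> h.py <<'E'
from scipy.optimize import minimize
X0,Y0,S=0.35,-0.25,2000. # ortho image: col=(y-Y0)*S, row=(x-X0)*S
def ortho(n,p,z,w=900,h=700):
    f,cx,cy,R,t=cal(n); r,c=np.mgrid[:h,:w]
    X=np.stack([X0+r/S,Y0+c/S,np.full(r.shape,z)],-1)@R.T+t
    return cv2.remap(p,(X[...,0]/X[...,2]*f+cx).astype(np.float32),(X[...,1]/X[...,2]*f+cy).astype(np.float32),cv2.INTER_LINEAR)
def yellow(n,p,z=0.024,c0=None):
    o=ortho(n,p,z); hsv=cv2.cvtColor(o,cv2.COLOR_RGB2HSV)
    m=cv2.inRange(hsv,(20,200,90),(35,255,255)); m=cv2.morphologyEx(m,cv2.MORPH_CLOSE,np.ones((25,25)))
    cs=cv2.findContours(m,cv2.RETR_EXTERNAL,cv2.CHAIN_APPROX_NONE)[0]; out=[]
    for k in cs:
        if cv2.contourArea(k)<8000: continue
        b=cv2.boxPoints(cv2.minAreaRect(k)); W=np.c_[X0+b[:,1]/S,Y0+b[:,0]/S]
        e=[W[1]-W[0],W[2]-W[1]]; L=[np.linalg.norm(v) for v in e]; l=e[int(np.argmax(L))]
        l=l*np.sign(l[1]); out.append((W.mean(0),np.arctan2(-l[0],l[1]),sorted(L)))
    return out
E
python3 - <<'E'
from h import *
z=np.load("pics/top0.npz"); p,d=z["p"],z["d"]
P=cloud("top",d)
for u,v in[(320,200),(277,190),(217,210),(265,143),(380,300)]: print((u,v),P[v,u].round(4),p[v,u])
print(yellow("top",p))
o=ortho("top",p,0.022); cv2.imwrite("pics/o0.png",cv2.resize(o[...,::-1],(771,600)))
f,cx,cy,R,t=cal("top")
print(onplane("top",[(203,155),(331,128),(226,255)],0.022).round(4))
Q=P.reshape(-1,3)
for nm,(u0,u1,v0,v1) in dict(bottle=(395,440,130,165),pot=(265,300,92,130),cup=(118,165,165,210)).items():
    q=P[v0:v1,u0:u1].reshape(-1,3); q=q[q[:,2]>0.03]; print(nm,q.min(0).round(3),q.max(0).round(3))
E
```

```text
(320, 200) [ 0.5564 -0.1249  0.011 ] [147 117  73]
(277, 190) [ 0.5774 -0.0269  0.0227] [144 146  10]
(217, 210) [0.5317 0.1078 0.0235] [78 55 37]
(265, 143) [6.862e-01 1.000e-04 2.480e-02] [121  99  43]
(380, 300) [ 0.3355 -0.254  -0.0008] [133 119 106]
[(array([ 0.57935953, -0.0244652 ], dtype=float32), np.float32(0.09647396), [np.float32(0.08423552), np.float32(0.123712376)])]
[[ 0.6587  0.1425  0.022 ]
 [ 0.7226 -0.1523  0.022 ]
 [ 0.4323  0.0863  0.022 ]]
bottle [ 0.449 -0.346  0.03 ] [0.687 0.015 0.847]
pot [ 0.449 -0.063  0.031] [0.783 0.015 0.847]
cup [0.449 0.015 0.03 ] [0.607 0.292 0.847]
```

View pics/o0.png

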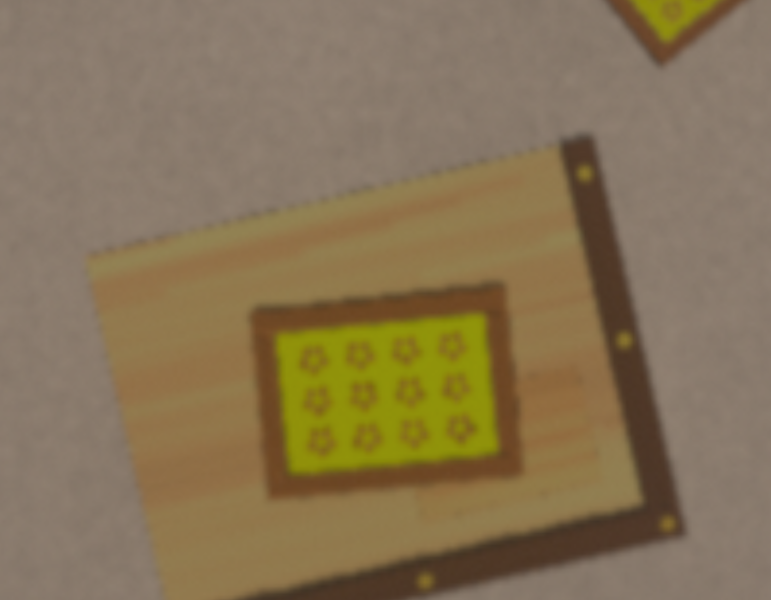

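The rectified view shows the stencil turned slightly clockwise relative to the rails, with the whole board visible. Next I'll fit the board pose to the dark rail mask.

```bash
cat >> h.py <<'E'
def rot(a): return np.array([[np.cos(a),-np.sin(a)],[np.sin(a),np.cos(a)]])
def board(p):
    o=ortho("top",p,0.022,900,850); hsv=cv2.cvtColor(o,cv2.COLOR_RGB2HSV)
    m=cv2.inRange(hsv,(0,60,0),(20,255,95))
    n,l,s,_=cv2.connectedComponentsWithStats(m); k=1+np.argmax(s[1:,4]); m=(l==k).astype(np.uint8)
    Lp=np.array([[120,-155],[120,155],[-120,155],[-120,135],[100,135],[100,-155]])/1000
    def cost(q):
        W=Lp@rot(q[2]).T+q[:2]; g=np.zeros_like(m)
        cv2.fillPoly(g,[np.round(np.c_[(W[:,1]-Y0),(W[:,0]-X0)]*S*16).astype(np.int32)],1,shift=4)
        return (g!=m).sum()/max(m.sum(),1)
    r=minimize(cost,[0.57,-0.035,0.225],method="Nelder-Mead",options=dict(initial_simplex=[[.57,-.035,.225],[.585,-.035,.225],[.57,-.02,.225],[.57,-.035,.26]]))
    return r.x,r.fun
E
python3 - <<'E'
from h import *
z=np.load("pics/top0.npz"); p,d=z["p"],z["d"]
q,f=board(p); print(q,f); np.save("board.npy",q)
c,a,L=yellow("top",p)[0]
print("stencil in board",(c-q[:2])@rot(q[2]),a-q[2],"home",(45,60))
P=cloud("top",d)
for nm,(u0,u1,v0,v1) in dict(bottle=(395,440,130,165),pot=(265,300,92,125),cup=(118,165,165,210)).items():
    q2=P[v0:v1,u0:u1].reshape(-1,3); q2=q2[(q2[:,2]>0.03)&(q2[:,2]<.3)]; b=(q2[:,:2]-q[:2])@rot(q[2]); print(nm,b.min(0).round(3),b.max(0).round(3))
def R(yaw):
    return None
E
```

```text
[ 0.57898016 -0.02869621  0.23091487] 0.13056014194534118
stencil in board [0.00133765 0.00403188] -0.13444090424528293 home (45, 60)
bottle [-0.014 -0.326] [ 0.039 -0.277]
pot [ 0.145 -0.075] [ 0.197 -0.023]
cup [0.024 0.243] [0.094 0.314]
```

```bash
cat >> h.py <<'E'
from scipy.spatial.transform import Rotation as Ro
q=np.load("board.npy")
def ori(k=0): # k quarter turns of tool x from board +x
    a=q[2]+k*np.pi/2; x=[np.cos(a),np.sin(a),0]; y=[np.sin(a),-np.cos(a),0]
    return Ro.from_matrix(np.c_[x,y,[0,0,-1]]).as_rotvec()
def W(bx,by,z): return np.r_[rot(q[2])@[bx/1000,by/1000]+q[:2],z]
def B(pos): return (np.asarray(pos)[:2]-q[:2])@rot(q[2])*1000
def F():
    s=arm.state(); f=np.array(s["ft_force"]); return np.r_[f[:2]@rot(q[2]),f[2]]
E
python3 - <<'E'
from h import *
arm.move_ptp(W(-104,4,0.12),ori()); print(arm.state()["clock"])
arm.servo_line(W(-104,4,0.045)); arm.dwell(.2); f0=F(); print(f0,arm.state()["clock"])
z=0.045
while z>0.004:
    z-=0.002; arm.servo_line(W(-104,4,z),v=0.03); f=F()-f0
    if abs(f[2])>3: break
s=arm.state(); print(z,f,s["tool_pos"],B(s["tool_pos"]),s["clock"],s["grip_width"])
snap("scene","s1")
E
```

```text
1.9417
[-0.07873063 -0.26716666  0.16496832] 2.7917
0.002999999999999973 [0.22396432 0.0720775  0.09030861] [ 0.47681803 -0.04861559  0.00294284] [-104.00939653    3.99099977] 8.0417 0.08539656813594934
```

View pics/s1.png

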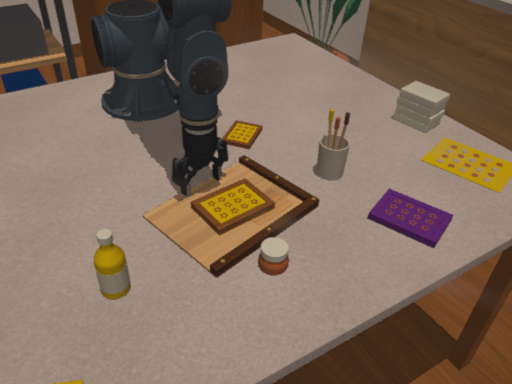

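The fingers straddle the stencil's near side around (200,165) with tips almost on the board. There was no touch force by TCP z=0.003, so the open tips stand about 5 mm above the TCP. I'll raise slightly and push toward the far rail.

```bash
cat >> h.py <<'E'
def push(axis,fixed,a,b,z,step=1.0,fmax=8.,v=0.02):
    p=(lambda t:W(t,fixed,z)) if axis==0 else (lambda t:W(fixed,t,z))
    f0=push.f0
    t=a
    while t<b:
        t+=step; arm.servo_line(p(t),v=v); f=F()-f0
        if np.hypot(f[0],f[1])>fmax: break
    return t,f.round(1)
E
python3 - <<'E'
from h import *
z=0.009
arm.servo_line(W(-104,4,z)); arm.dwell(.2); push.f0=F(); np.save("f0.npy",push.f0)
arm.servo_line(W(-80,4,z),v=0.05); print((F()-push.f0).round(1))
print(push(0,4,-80,-30,z,5.,12.,0.05), arm.state()["clock"])
p,d=snap("top","t2"); r=yellow("top",p)
for c,a,L in r: print(B(c),a-q[2],L)
E
```

```text
[-0.   0.3  0.9]
(-30.0, array([1.1, 0.2, 0.1])) 11.675
```

```bash
python3 - <<'E'
from h import *
z=0.009; push.f0=np.load("f0.npy")
print(push(0,4,-30,-5,z,1.,7.), B(arm.state()["tool_pos"]),arm.state()["clock"])
p,d=snap("top","t3")
cv2.imwrite("pics/t3c.png",cv2.resize(p[110:270,170:370,::-1],(800,640))[:600])
E
```

```text
(-17.0, array([-8.2,  1.2,  5.5])) [-18.69734864   4.10422715] 14.975
```

View pics/t3c.png

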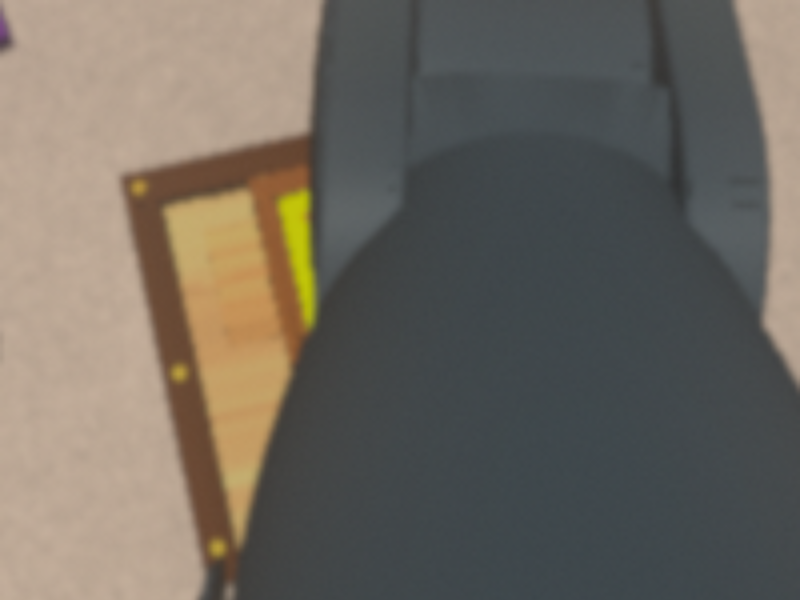

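The stencil is against the far rail, with about a 55 mm gap left to the side rail. Next I'll re-pose for the +y push.

```bash
python3 - <<'E'
from h import *
arm.servo_line(W(-45,4,0.009),v=.1); arm.servo_line(W(-50,4,0.09),v=.2)
p,d=snap("top","t4")
for k in(1,-1): print(k,arm.solve_ik(W(45,-115,0.09),ori(k)), arm.state()["joints"][5])
j=arm.state()["joints"]; ks=[k for k in(1,-1) if arm.solve_ik(W(45,-115,0.09),ori(k)) is not None]
k=min(ks,key=lambda k:abs(arm.solve_ik(W(45,-115,0.09),ori(k))[5]-j[5]))
arm.move_ptp(W(45,-115,0.09),ori(k)); np.save("k.npy",k)
arm.set_gripper(0.05)
p,d=snap("top","t5")
for c,a,L in yellow("top",p): print(B(c),a-q[2],L)
arm.servo_line(W(45,-115,0.017)); arm.dwell(.2); print(F(),arm.state()["clock"],arm.state()["grip_width"]); np.save("f0.npy",F())
E
```

```text
1 [-1.98171109e-01  5.46112238e-01  7.74828741e-02  1.10216696e+00
  4.44089210e-16  1.14171035e+00] 2.842396005307492
-1 [-0.19817111  0.54611224  0.07748287  1.10216696  0.         -1.9998823 ] 2.842396005307492
[47.15125087  8.95911666] 0.0028283244515401873 [np.float32(0.0841246), np.float32(0.124287575)]
[ 0.50627744 -0.09146777 -0.24753899] 18.8917 0.050155480067608005
```

```bash
python3 - <<'E'
from h import *
z=0.017; push.f0=np.load("f0.npy")
arm.servo_line(W(45,-85,z),v=0.1); print((F()-push.f0).round(1))
print(push(1,45,-85,-35,z,5.,12.,.05)); 
print(push(1,45,-35,-10,z,1.,7.),B(arm.state()["tool_pos"]))
t=B(arm.state()["tool_pos"])[1]
arm.servo_line(W(45,t-30,z),v=.15); arm.servo_line(W(45,t-35,0.09),v=.2)
p,d=snap("top","t6")
cv2.imwrite("pics/t6c.png",cv2.resize(p[110:270,170:370,::-1],(750,600),interpolation=cv2.INTER_CUBIC))
for c,a,L in yellow("top",p): print(B(c),a-q[2],L)
print(arm.state()["clock"])
E
```

```text
[0.4 0.3 0.3]
(-35.0, array([ 0.1,  0.4, -0.3]))
(-23.0, array([-0.9, -9.8, -0.8])) [ 44.87533003 -24.81473041]
[47.03948706 60.74935885] 0.0028279966259939227 [np.float32(0.083684504), np.float32(0.12326843)]
25.7667
```

View pics/t6c.png

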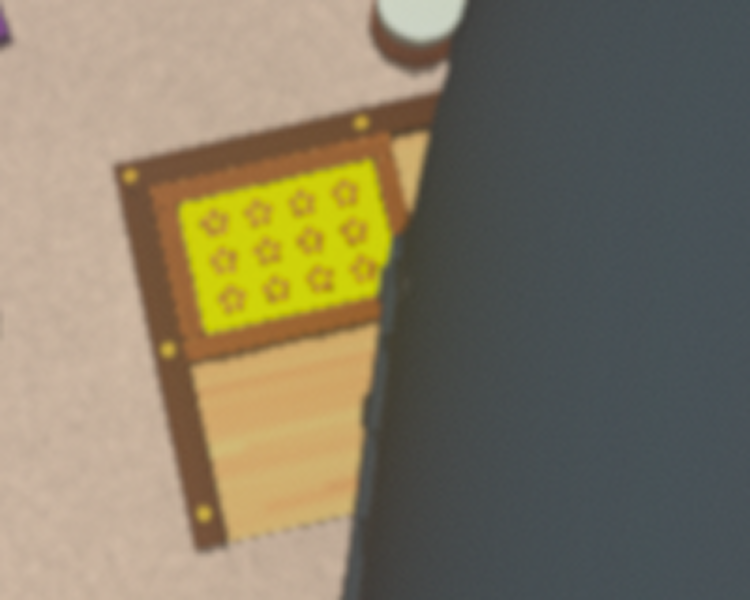

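The stencil looks seated on both rails, with its corner near (150,180) in the crop. One gentle confirming push toward the far rail, then I'll retreat and check.

```bash
python3 - <<'E'
from h import *
arm.servo_line(W(-65,-50,0.10),v=.25); arm.move_ptp(W(-60,56,0.09),ori()); arm.set_gripper(0.085)
arm.servo_line(W(-60,56,0.009),v=.15); arm.dwell(.2); push.f0=F()
arm.servo_line(W(-26,56,0.009),v=.08); print((F()-push.f0).round(1))
print(push(0,56,-26,-8,0.009,1.,7.),B(arm.state()["tool_pos"]))
arm.servo_line(W(-45,56,0.009),v=.1); arm.servo_line(W(-55,56,0.12),v=.2)
arm.set_joints([-1.126,0.238,-0.013,1.319,0,1.571])
p,d=snap("top","t7")
cv2.imwrite("pics/t7c.png",cv2.resize(p[90:270,110:350,::-1],(800,600),interpolation=cv2.INTER_CUBIC))
for c,a,L in yellow("top",p): print(B(c),a-q[2],L)
print(arm.state()["clock"])
E
```

```text
[-0.6  0.6 -0.5]
(-17.0, array([-7.3,  0.4,  4.7])) [-18.66098725  56.07817986]
[47.67337926 60.70369663] -0.0016826891755121198 [np.float32(0.083782844), np.float32(0.12317471)]
35.3417
```

View pics/t7c.png

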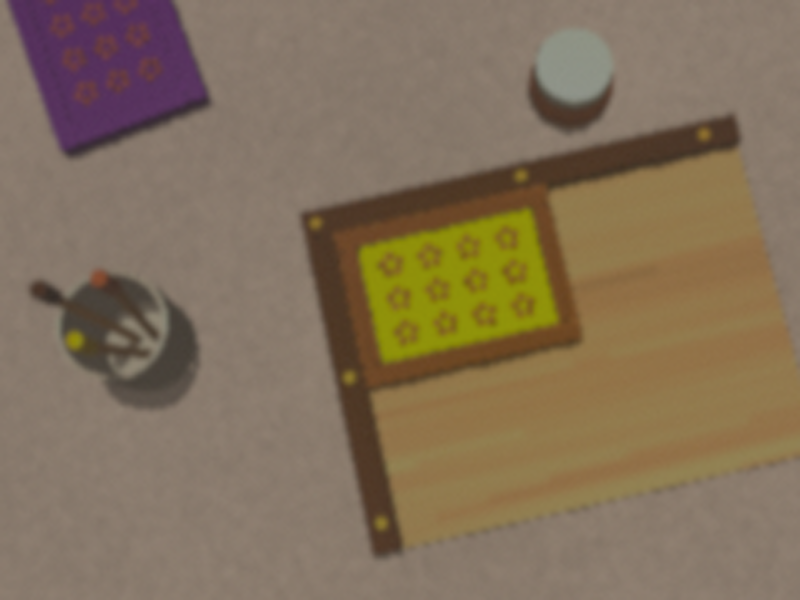

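The stencil is square in the corner and touching both rails, from about (335,230) to (580,340) in the crop. The pot and cup have not moved and the hand is clear.

```bash
python3 -c "
from station import arm
print(arm.hand_in())"
```

```text
the job is handed in; nothing more can be done
None
```

The stencil is home: square and flat against both the far rail and the side rail, with the hand clear; the job was handed in with the robot clock at about 35 s of the 54 s limit.

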